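Load two power modules into the test rack and close the keeper

TASK

Two ribbed aluminium power modules, a wide one and a narrow one, lean in the sloping stand. Stand each of them upright in the test rack with its black connector strip fully down on the slot floor, the wide one in the long slot and the narrow one in the short slot, lowering them in rather than dropping them. Only when both stand in place, swing the open keeper bar all the way down over them and let go; leave the pliers, the bottle and the parts tray where they are.

Things in the scene. Friction and masses are not known exactly. Their poses are not given: they have to be found in the camera images.
- wide: wide power module: plate-like ribbed aluminium case, 14 mm thick (its x), 90 mm wide (its y), 100 mm tall (its z), black connector strip over the lowest 16 mm, about 0.26 kg. Origin at the centre of its underside, z towards its top. At the start it leans 35 degrees from vertical in one of the two bays of the stand, its top towards the robot. Both broad faces are alike.
- narrow: narrow power module: the same but 60 mm wide (its y); 14 mm thick (x), 100 mm tall (z), about 0.18 kg. Origin at the centre of its underside, z towards its top. Leans in the other bay.
- stand: grey sheet-metal sloping stand, fixed, 222 mm wide (its y), 130 mm deep (its x). Two bays side by side, centred 56 mm either side of its middle, parted by a thin fin. A backrest on the robot's side leans 35 degrees and supports only the lowest 52 mm of a module; a ledge with a 6 mm lip (20 mm in front of the backrest) carries its foot. Origin at the centre of its underside on the bench.
- rack: test rack, fixed: black block 150 mm (its x) by 124 mm (its y) and 34 mm high with two parallel slots running along its y; an aluminium post 124 mm high at its far (+x) end carries the keeper bar. Origin at the centre of the block's underside on the bench.
- long_slot (a point): centre of the floor of the long slot, 7 mm above the bench and 27 mm below the block's top. Slot 94.5 mm long (along the point's y) and 16.5 mm wide (along its x), its mouth flared by a 45 degree lead-in 4 mm deep all round. It is the slot nearer the keeper's post, at x = +25 mm on the rack.
- short_slot (a point): centre of the floor of the short slot, same depth; 64.5 mm long (y) and 16.5 mm wide (x), at x = -42 mm on the rack, the end away from the post.
- keeper (a joint): angle of the keeper bar, rad: 0 = closed, bar level over the modules; it grows as the bar is raised; about 1.55 to 1.8 (upright) at the start, stop at 1.95. The hinge is stiff: the bar stays where it is left.
- keeper_grip (a point): centre of the black end grip of the keeper bar: 32 mm along the bar, 20 mm wide (along the rack's y), 16 mm thick, 184 mm from the hinge. The bar itself is 18 mm wide and 8 mm thick. When closed the bar points from the hinge along the rack's -x, with its underside 3 mm above the tops of seated modules. Site axes are the bar's: -x along the bar from the hinge, y along the hinge axis.
- keeper_hinge (a point): point on the keeper's hinge axis at mid-width, 114 mm above the bench; the axis runs along the rack's y. Fixed to the rack, with the rack's axes.
- pliers: yellow-handled pliers lying on the bench, about 145 x 43 x 13 mm, a bystander. Origin near the pivot.
- spray: clear plastic bottle with white cap, 48 mm across and 130 mm high, a bystander. Origin at the centre of its underside.
- tray: white open parts tray 70 x 100 x 25 mm, a bystander. Origin at the centre of its underside.
Not all that is in view belongs to the job. There is more than one size of the rack; the job needs the largest. Leave any yellow look-alike of the wide alone.

How it is judged:
By the outcome, as a careful person would: the job done as asked, in the order asked, and still so for the second after the job is handed in, with the robot touching nothing.
It also fails if it takes over 72 s, if anything falls off the work surface, if the arm or the gripper's body presses on something with over 40 N, if the wrist force passes 120 N, or if a joint passes its speed limit or range.

ROBOT

A 6-joint arm with a two-finger parallel gripper is mounted at the origin on the work surface. World frame = base frame: x ahead of the robot, y to its left, z up, the work surface at z = 0. Lengths are in m, angles in rad, forces in N, time in s.
With the tool pointing down it reaches from about 0.275 to 0.825 m from the base axis. Payload 4.9 kg.
Tool frame: the origin (TCP) lies between the finger pads; the fingertips stand manip.finger_overhang ahead of it and the grasp point (between the pads) lies 5 mm behind it (manip.finger_overhang is the distance from the TCP to the fingertips, in m); z points along the fingers, x is the direction in which the jaws open and shut, and the axes are right-handed (so a half turn about z gives the same grasp; the last joint's range is limited). The gripper opens to 85 mm and grips with 20 to 120 N. Pads are 22 mm wide; open, the fingers measure 114 mm over their backs; the gripper's body (76 mm by 85 mm) begins 54 mm behind the grasp point. The pads swing forward as they close: fully open they stand 13 mm farther back than shut.
Start: joints at [-1.47, 0.326, -0.193, 1.052, 0, 1.437], TCP at [0.128, -0.535, 0.216] pointing down, gripper open.
Joint ranges: [-2.65, 2.65], [-0.97, 1.79], [-1.3, 1.35], [-1.93, 2.1], [-1.47, 1.37], [-3.14, 3.14]. Speed limits (rad/s): [2.57, 2.57, 3.14, 3.14, 3.14, 3.14].

INTERFACE

Orientations are given as [roll, pitch, yaw] about the fixed x, y, z axes, in that order (R = Rz(yaw) Ry(pitch) Rx(roll)).
In Python, from rig import manip, claw, ik, telemetry, get_image, ticket gives the robot as it stands. The module is installed in compiled form; this text tells all that it offers. Calls block until the motion is done:
- manip.move_pose(position, orientation): joint-space move of the TCP to a pose.
- manip.move_linear(position, rate=0.15, attitude=None): straight line of the TCP; attitude=None keeps the orientation; rate is the mean speed in m/s.
- manip.goto_joints(angles): joint-space move.
- claw.open_gripper() and claw.close(f_grip=None): open the fingers fully, or close them until they stop; f_grip is the grip in N (None keeps the last).
- manip.dwell(seconds).
- ik(position, orientation): joint angles nearest the present ones, or None.
- telemetry.state(): the state.
- get_image(name): name is "side" or "top" or "wrist"; returns a dict with "color" (480x640x3 uint8, red, green, blue), "depth" (480x640 float32, m along the optical axis (not along the pixel's ray), 0 where there is no reading), "fx", "fy", "cx", "cy" (pixels), "k1" (the pictures are not rectified: a ray, as slopes to the right and down, at radius r is drawn at 1 + k1 r^2 times it, then the intrinsics apply), "extrinsics" (4x4, takes a point from world to camera coordinates). Camera axes: x right, y up, looking along -z (the intrinsics and any distortion apply to the point x, -y, -z); pixel columns grow to the right and rows downward; lengths in m; the calibration is good to about 2 mm. A picture is of the moment at which its call begins.
A pose or a line that the arm cannot do raises manip.Unreachable and nothing moves.
- ticket.hand_in(): hands the job in, once; it reports no verdict.
The state is a dict: "time": time; "joints": joint angles; "joint_velocities": joint speeds; "effort": joint torques, N m; "tool_pos": TCP position; "eef_rot": TCP orientation; "contact_force": force on the tool from outside, world axes, zero at the start; "moment": the same for the moment, N m; "grip_width": opening from 0.0 (shut) to 1.0 (fully open).
Only numpy, scipy, OpenCV 4.12 (cv2) and the standard library are available. Lean on these libraries where they do the work, as an engineer would, in place of code of your own. Each camera call takes 0.05 s, during which the arm holds its last target. There are 200 camera calls.

## Working session

There is one attempt and no reset: what is moved stays moved. The work goes in short steps, each a Python script; the robot and the scene stay as the last script left them, time stands still between calls to the robot, and variables do not carry over. Pictures are saved under pics/ and viewed, about 8 in all and at most 12, crops included, and the job is handed in when it is done.

```bash
mkdir -p pics; cat > h.py <<'E'
import numpy as np, cv2
from rig import manip, claw, ik, telemetry, get_image, ticket
from scipy.spatial.transform import Rotation as R
def save(im,name,crop=None,scale=1):
    c=im["color"][:,:,::-1]
    if crop: c=c[crop[1]:crop[3],crop[0]:crop[2]]
    cv2.imwrite("pics/"+name,cv2.resize(c,None,fx=scale,fy=scale,interpolation=cv2.INTER_CUBIC))
def rays(im,uv):
    uv=np.atleast_2d(np.asarray(uv,float))
    d=np.c_[(uv[:,0]-im["cx"])/im["fx"],(uv[:,1]-im["cy"])/im["fy"]]
    s=d.copy()
    for _ in range(20): s=d/(1+im["k1"]*(s**2).sum(1,keepdims=True))
    E=im["extrinsics"]; Rm=E[:3,:3]; o=-Rm.T@E[:3,3]
    return o,(Rm.T@np.c_[s[:,0],-s[:,1],-np.ones(len(s))].T).T   # unit depth
def onz(im,uv,z):
    o,d=rays(im,uv); return o+d*((z-o[2])/d[:,2])[:,None]
def cloud(im):
    v,u=np.mgrid[0:480,0:640]; o,d=rays(im,np.c_[u.ravel(),v.ravel()])
    return (o+d*im["depth"].ravel()[:,None]).reshape(480,640,3)
def proj(im,P):
    P=np.atleast_2d(P); E=im["extrinsics"]; c=P@E[:3,:3].T+E[:3,3]
    s=np.c_[c[:,0],-c[:,1]]/-c[:,2:]; s=s*(1+im["k1"]*(s**2).sum(1,keepdims=True))
    return np.c_[s[:,0]*im["fx"]+im["cx"],s[:,1]*im["fy"]+im["cy"]]
E
python3 - <<'E'
from h import *
import pickle
for n in ("top","side"):
    im=get_image(n); save(im,n+"0.png"); pickle.dump(im,open(n+".pkl","wb"))
    o,d=rays(im,[[320,240]]); print(n,o,d,im["fx"],im["k1"],(im["depth"]>0).mean())
print(manip.finger_overhang, telemetry.state())
E
```

```text
top [ 0.28152726 -0.0902499   1.35228864] [[ 0.23991524 -0.02238172 -0.97062876]] 622.3339972009326 -0.06792242005030451 0.9958203125
side [-0.36037011  0.75051438  0.85437959] [[ 0.63235114 -0.57242214 -0.52200388]] 560.0322855911106 0.022879156987224942 0.9960546875
0.014 {'time': 0.1, 'joints': array([-1.47016858e+00,  3.26872553e-01, -1.93469556e-01,  1.05200009e+00,
       -1.29703777e-05,  1.43657137e+00]), 'joint_velocities': array([ 0.00014753, -0.00117867,  0.00235758, -0.00114274, -0.00182237,
       -0.00140599]), 'effort': array([ 1.02099406e-03, -4.44239223e+01,  2.63037872e+01,  7.93954299e-03,
       -1.37214224e-04, -1.25611641e-05]), 'tool_pos': array([ 0.12792419, -0.53436445,  0.21558407]), 'eef_rot': array([-3.14139863e+00,  1.53370769e-03, -1.33594346e+00]), 'contact_force': array([-0.47281087, -0.07006522, -0.37840841]), 'moment': array([-0.0029813 ,  0.03206376, -0.04052   ]), 'grip_width': 0.9998903902943572}
```

View pics/top0.png

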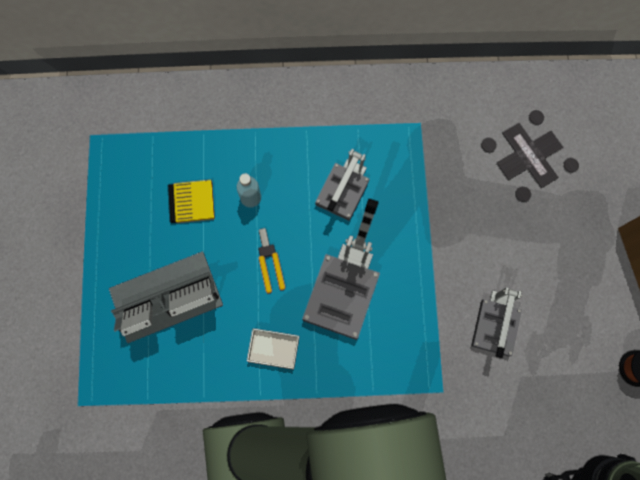

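View pics/side0.png

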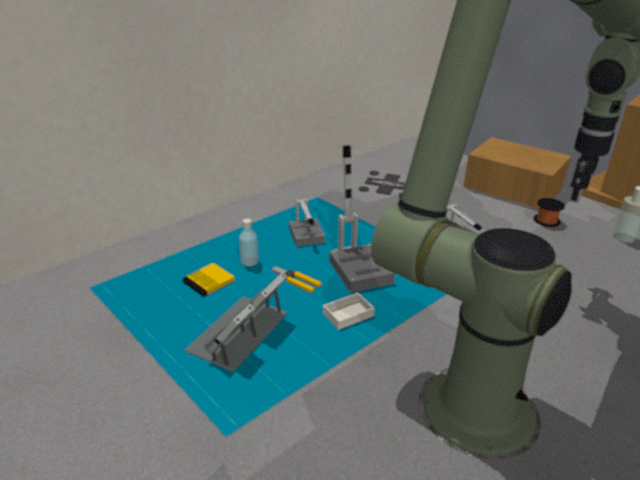

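The top view shows the largest rack at about (342,290), with its post toward the upper right. The stand is at (165,300), with the narrow module in the left bay at (136,318) and the wide one in the right bay at (190,298). The side view shows the keeper upright at (347,190). Next I'll measure from depth and take a close wrist view.

```bash
python3 - <<'E'
from h import *
import pickle
im=pickle.load(open("top.pkl","rb")); P=cloud(im)
hsv=cv2.cvtColor(im["color"],cv2.COLOR_RGB2HSV)
mat=np.isfinite(P[...,2])&(hsv[...,1]>150)
print("mat z",np.median(P[...,2][250:280,225:245]))
def comp(box,z0,z1,tag):
    m=np.zeros((480,640),bool); m[box[1]:box[3],box[0]:box[2]]=1
    m&=(P[...,2]>z0)&(P[...,2]<z1); q=P[m][:,:2]
    r=cv2.minAreaRect((q*1000).astype(np.float32)); print(tag,m.sum(),np.round(r,1).tolist() if 0 else r, np.median(P[m],0))
    return m
comp((300,235,385,345),.027,.042,"rack top")
comp((300,235,385,345),.06,.2,"post")
comp((300,180,395,345),.2,.4,"bar")
comp((100,240,230,350),.008,.2,"stand all")
# height map of the stand and rack
for n,b in(("stand",(100,245,228,348)),("rack",(298,190,392,345))):
    z=P[b[1]:b[3],b[0]:b[2],2]; g=cv2.applyColorMap(np.uint8(np.clip(z/.15,0,1)*255),cv2.COLORMAP_TURBO)
    c=im["color"][b[1]:b[3],b[0]:b[2],::-1]
    cv2.imwrite(f"pics/_{n}.png",cv2.resize(np.hstack([c,g]),None,fx=2.9,fy=2.9,interpolation=cv2.INTER_NEAREST))
a=cv2.imread("pics/_stand.png");b=cv2.imread("pics/_rack.png")
k=600/(a.shape[0]+b.shape[0]); w=max(a.shape[1],b.shape[1])
o=np.vstack([cv2.copyMakeBorder(x,0,0,0,w-x.shape[1],0) for x in(a,b)])
cv2.imwrite("pics/z1.png",cv2.resize(o,None,fx=min(k,800/w),fy=min(k,800/w)))
E
```

```text
mat z 0.0010277978100857732
rack top 3458 ((492.1915283203125, -164.07260131835938), (124.25389099121094, 168.319580078125), 68.02275085449219) [ 0.48182486 -0.16188856  0.0338202 ]
post 334 ((574.8198852539062, -197.15895080566406), (55.42866897583008, 23.039690017700195), 67.82794189453125) [ 0.57350053 -0.19737548  0.12277419]
bar 344 ((596.2946166992188, -206.109619140625), (19.586719512939453, 33.607139587402344), 68.04102325439453) [ 0.59208285 -0.20462773  0.27909989]
stand all 3656 ((506.1456604003906, 222.69174194335938), (281.0530700683594, 238.4084930419922), 89.2627944946289) [0.47903255 0.21387357 0.05736666]
```

View pics/z1.png

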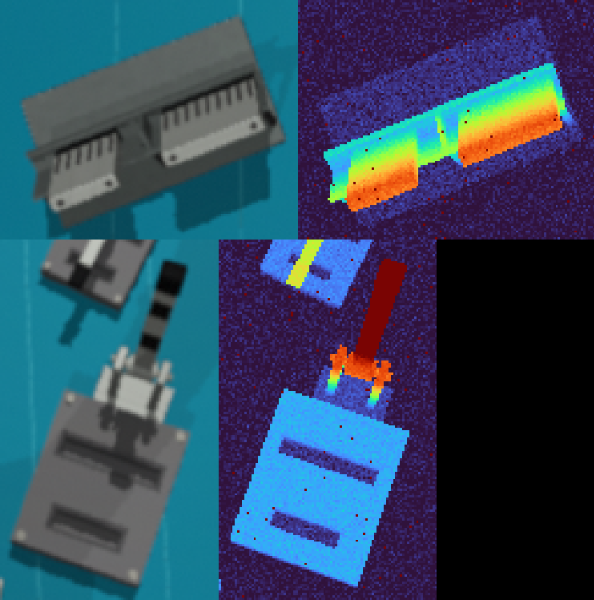

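The depth is good enough to fit planes. The post sits beyond the block, so opening the jaws across the long slot should just clear it. Next I'll get module, slot and fin geometry.

```bash
python3 - <<'E'
from h import *
import pickle
im=pickle.load(open("top.pkl","rb")); P=cloud(im)
def reg(box,c): 
    m=np.zeros((480,640),bool); m[box[1]:box[3],box[0]:box[2]]=1; return m&c
Z=P[...,2]
# rack: near edge and sides from rows of the block top in rack axes
yaw=np.deg2rad(-22); c=np.array([.4837,-.1606])
for it in range(4):
    ex=np.array([np.cos(yaw),np.sin(yaw)]); ey=np.array([-ex[1],ex[0]])
    m=reg((298,235,392,345),(Z>.029)&(Z<.039)); d=P[m][:,:2]-c; x=d@ex; y=d@ey
    # edges as binned extremes
    bx=np.arange(-60,60,4)/1000; 
    lo=[(b,np.percentile(y[abs(x-b)<.002],1)) for b in bx]; hi=[(b,np.percentile(y[abs(x-b)<.002],99)) for b in bx]
    by=np.arange(-50,50,4)/1000; xl=[(b,np.percentile(x[abs(y-b)<.002],1.)) for b in by]
    pl,ph,px=[np.polyfit(*np.array(k).T,1) for k in(lo,hi,xl)]
    yaw+=(pl[0]+ph[0]-px[0])/3; c=c+ey*(pl[1]+ph[1])/2+ex*(px[1]+.0743)
    print("rack",c,np.rad2deg(yaw),"slopes",pl[0],ph[0],px[0],"ywid",ph[1]-pl[1])
ex=np.array([np.cos(yaw),np.sin(yaw)]); ey=np.array([-ex[1],ex[0]])
d=P[...,:2]-c; X=d@ex; Y=d@ey
for n,x0,l in(("long",.025,.0945),("short",-.042,.0645)):
    s=(abs(X-x0)<.014)&(abs(Y)<.057)&(Z<.024)
    print(n,s.sum(),"x",np.percentile(X[s],[2,98]),"y",np.percentile(Y[s],[2,98]),"z",Z[s].min())
b=reg((298,180,395,300),(Z>.06)&(Z<.128)&(X>.06)); print("post X",np.percentile(X[b],[0.5,50,99]),"Y",np.percentile(Y[b],[1,99]))
b=reg((298,180,395,300),(Z>.15)&(X>.06)); A=np.c_[X[b],Y[b],Z[b]]; print("bar ext",np.percentile(A,[.5,99.5],0)); f=np.polyfit(A[:,2],A[:,0],1); print("bar x(z)",f)
# stand / modules: plane of upper faces by seeds
for n,box in(("narrow",(115,295,155,340)),("wide",(160,270,220,320))):
    m=reg(box,(Z>.075)&(Z<.105)); q=P[m]
    for _ in range(5):
        mu=np.median(q,0); U=np.linalg.svd(q-q.mean(0))[2][2]; U*=np.sign(U[2]); r=(q-q.mean(0))@U; q=q[abs(r)<.003]
    nx=U; yh=np.cross([0,0,1],nx); yh/=np.linalg.norm(yh); mz=np.cross(nx,yh)
    if mz[2]<0: mz=-mz;
    m2=reg((100,245,228,348),(Z>.05)); D=P[m2]-q.mean(0); near=abs(D@nx)<.004
    s=D[near]@mz; y=D[near]@yh; w=(abs(y)<.06)&(s>.005)
    print(n,len(q),"c",q.mean(0),"n",nx,"tilt",np.rad2deg(np.arcsin(nx[2])),"yaw",np.rad2deg(np.arctan2(nx[1],nx[0])),"y",yh,"mz",mz)
    print("  yext",np.percentile(y[w],[.5,1,99,99.5]),"stop",np.percentile(s[w],[50,98,99.5]))
E
```

```text
rack [ 0.48530669 -0.16120631] -22.028635439854135 slopes -0.0003547627042100758 -0.0003482441283605228 0.0007963412920639643 ywid 0.12090360387170149
rack [ 0.48526962 -0.16126316] -22.043468773914825 slopes 0.0001552429231850276 0.0001647307351421391 0.001096645213548884 ywid 0.12068055875364889
rack [ 0.48527189 -0.16126497] -22.04334367038757 slopes 0.0004120777806870406 0.0003896837105726028 0.0007952110858904354 ywid 0.12067856028888663
rack [ 0.48527196 -0.16126479] -22.043361441999586 slopes 0.0004085233371098498 0.0003879503283207252 0.0007974041848597562 ywid 0.12067932967083851
long 310 x [0.02011748 0.03318525] y [-0.04562394  0.0460453 ] z -0.00035769646120109577
short 223 x [-0.04794511 -0.03412857] y [-0.03080553  0.03116822] z -0.0013552699502030752
post X [0.08581027 0.10374939 0.22905845] Y [-0.02540674  0.08858625]
bar ext [[ 0.09726159 -0.00954398  0.15249443]
 [ 0.13406276  0.00974807  0.31504238]]
bar x(z) [0.17067205 0.06974333]
narrow 205 c [0.44882201 0.26428074 0.08947694] n [0.76618594 0.27791521 0.57941543] tilt 35.40943729918082 yaw 19.937001743035104 y [-0.34098672  0.94006811  0.        ] mz [-0.54468997 -0.19757297  0.81503237]
  yext [-0.03082037 -0.03077924  0.0296127   0.03006575] stop [0.0277421  0.04230978 0.0434577 ]
wide 309 c [0.48882433 0.15376716 0.09048963] n [0.76990232 0.2736429  0.57651538] tilt 35.20582458530398 yaw 19.566509216144475 y [-0.33490086  0.94225337  0.        ] mz [-0.54322356 -0.1930755   0.8170863 ]
  yext [-0.04574599 -0.04530537  0.04422076  0.04443358] stop [0.0266201  0.04227148 0.04363847]
```

```bash
cat >> h.py <<'E'
YS=np.deg2rad(19.7); L=np.deg2rad(35)
H=np.array([np.cos(YS),np.sin(YS),0]); SY=np.array([-H[1],H[0],0])
N=H*np.cos(L)+np.array([0,0,np.sin(L)]); MZ=-H*np.sin(L)+np.array([0,0,np.cos(L)])
# module origins (centre of underside) from the top camera: face centroid
W0=np.array([.48882,.15377,.09049])-.007*N-.0006*SY-.056*MZ
N0=np.array([.44882,.26428,.08948])-.007*N-.0004*SY-.056*MZ
RC=np.array([.4849,-.1611]); RY=np.deg2rad(-22.04)
EX=np.array([np.cos(RY),np.sin(RY),0]); EY=np.array([-EX[1],EX[0],0])
def rk(x,y,z): return np.r_[RC,0]+x*EX+y*EY+np.array([0,0,z])
def att(z,x):
    return R.from_matrix(np.c_[x,np.cross(z,x),z]).as_euler("xyz")
D=np.array([0,0,-1.])
E
python3 - <<'E'
from h import *
import pickle
im=pickle.load(open("top.pkl","rb")); P=cloud(im)
print("W0",W0,"N0",N0)
d=P[245:348,100:228].reshape(-1,3)-N0; s,y,n=d@MZ,d@SY,d@N
for a in np.arange(-.075,.075,.005):
    k=(y>a)&(y<a+.005)&(d[:,2]+N0[2]>.015)&(s>.02)
    if k.sum(): i=np.argmax(s*k); print("y%.3f"%a,"max s %.3f n %.3f"%(s[i],n[i]),"nmax for s>.05 %.3f"%max(n[k&(s>.05)],default=-1))
q0=telemetry.state()["joints"]
for sg in(1,-1):
  print(sg)
  for nm,p,o in [("up",(.09,-.33,.42),att(D,sg*EX)),("sweep",(.36,.12,.42),att(D,sg*H)),
   ("wpre",W0+.19*MZ,att(-MZ,sg*N)),("w",W0+.082*MZ,att(-MZ,sg*N)),
   ("npreT",N0+.19*MZ,att(-MZ,sg*N)),("nT",N0+.082*MZ,att(-MZ,sg*N)),("npreW",N0+.19*MZ,att(-MZ,sg*SY)),("nW",N0+.085*MZ,att(-MZ,sg*SY)),
   ("rL hi",rk(.025,0,.3),att(D,sg*EX)),("rL",rk(.025,0,.089),att(D,sg*EX)),("rSw",rk(-.042,0,.09),att(D,sg*EY)),
   ("bar",rk(.16,0,.33),att(D,sg*EY)),("bar",rk(-.1,0,.16),att(D,sg*EY))]:
    q=ik(list(map(float,p)),list(map(float,o))); print(nm,None if q is None else np.round(q,2))
E
```

```text
W0 [0.5138641  0.16209979 0.04060245] N0 [0.47379668 0.27279808 0.03959245]
y-0.075 max s 0.100 n 0.002 nmax for s>.05 0.010
y-0.070 max s 0.043 n -0.006 nmax for s>.05 -1.000
y-0.065 max s 0.047 n -0.005 nmax for s>.05 -1.000
y-0.060 max s 0.047 n -0.007 nmax for s>.05 -1.000
y-0.055 max s 0.052 n -0.005 nmax for s>.05 -0.005
y-0.050 max s 0.049 n -0.009 nmax for s>.05 -1.000
y-0.045 max s 0.048 n -0.010 nmax for s>.05 -1.000
y-0.040 max s 0.052 n -0.006 nmax for s>.05 -0.006
y-0.035 max s 0.100 n 0.002 nmax for s>.05 0.009
y-0.030 max s 0.098 n 0.003 nmax for s>.05 0.009
y-0.025 max s 0.099 n 0.003 nmax for s>.05 0.009
y-0.020 max s 0.100 n -0.003 nmax for s>.05 0.010
y-0.015 max s 0.100 n 0.007 nmax for s>.05 0.009
y-0.010 max s 0.098 n -0.002 nmax for s>.05 0.008
y-0.005 max s 0.100 n -0.001 nmax for s>.05 0.009
y0.000 max s 0.099 n 0.000 nmax for s>.05 0.008
y0.005 max s 0.100 n 0.006 nmax for s>.05 0.009
y0.010 max s 0.100 n 0.011 nmax for s>.05 0.011
y0.015 max s 0.102 n 0.002 nmax for s>.05 0.009
y0.020 max s 0.098 n -0.004 nmax for s>.05 0.009
y0.025 max s 0.098 n 0.000 nmax
[... 717 characters left out ...]
.41  0.74  0.    1.49]
rSw [-0.47  0.31 -0.58  0.68  0.   -0.09]
bar [-0.45  0.54  0.42  1.45  0.   -0.06]
bar [-0.49  0.12 -0.62  0.83  0.   -0.1 ]
-1
up [-1.52 -0.13 -0.2   1.51  0.   -2.71]
sweep [ 0.13 -0.06 -0.13  1.5  -0.   -1.79]
wpre [-0.04 -0.31 -1.11  0.2   0.22 -1.89]
w [ 0.04  0.06 -1.16 -0.23  0.17 -1.82]
npreT [ 0.44 -0.26 -1.09  0.13 -0.05 -1.49]
nT [ 0.42  0.09 -1.13 -0.26 -0.04 -1.51]
npreW [ 0.44 -0.26 -1.09  0.13 -0.05 -3.06]
nW [ 0.42  0.08 -1.13 -0.25 -0.04 -3.08]
rL hi [-0.46  0.26 -0.07  1.24  0.   -1.65]
rL [-0.46  0.42 -0.41  0.74  0.   -1.65]
rSw [-0.47  0.31 -0.58  0.68  0.    3.05]
bar [-0.45  0.54  0.42  1.45  0.    3.08]
bar [-0.49  0.12 -0.62  0.83  0.    3.04]
```

The fin stays below s=52 mm, so gripping the narrow one across its 60 mm width is clear. Plan: wide first with a thickness grip, then narrow with a width grip.

```bash
python3 - <<'E'
from h import *
import pickle
f=lambda a:[float(x) for x in a]
manip.move_pose([.09,-.33,.42],f(att(D,EX)))
manip.move_pose([.36,.12,.42],f(att(D,H)))
manip.move_pose(f(W0+.20*MZ),f(att(-MZ,N)))
im=get_image("wrist"); save(im,"w1.png"); pickle.dump(im,open("w1.pkl","wb"))
P=cloud(im); d=P-W0; s,y,n=d@MZ,d@SY,d@N
b=(s>.07)&(s<.11)&(abs(n)<.02)
for nm,y0,h in(("wide",0,.045),("narrow",.1175,.03)):
    k=b&(abs(y-y0)<h+.012); print(nm,k.sum(),"y",np.percentile(y[k],[1,99]),"s",np.percentile(s[k],[50,99]),"n",np.percentile(n[k],[1,50,99]))
print(telemetry.state()["time"],telemetry.state()["tool_pos"])
E
```

```text
wide 1852 y [-0.04275319  0.04582744] s [0.09515185 0.09677568] n [-0.00942905 -0.00236862  0.0044618 ]
narrow 1707 y [0.08842696 0.14763244] s [0.09544115 0.09719009] n [-0.00980654 -0.00310641  0.00333639]
4.325 [0.40748549 0.12310193 0.20596065]
```

View pics/w1.png

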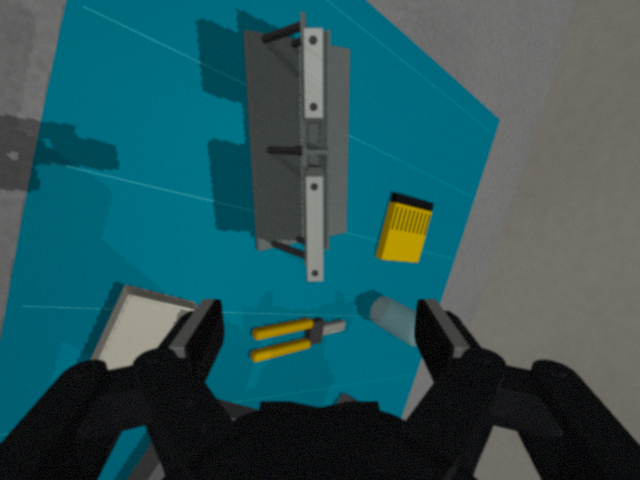

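The wrist view shows the wide module's top edge at (315,228), lined up with the jaws at column ~318, and the narrow one at (314,72). The wrist and top views differ by 2–3 mm, so I'll take the mean and grasp.

```bash
python3 - <<'E'
from h import *
import pickle
f=lambda a:[float(x) for x in a]
G=W0-.0012*N+.0008*SY
manip.move_linear(f(G+.081*MZ),0.12)
print("pre",telemetry.state()["contact_force"])
claw.close(70); st=telemetry.state(); print("grip",st["grip_width"],st["contact_force"],st["time"])
manip.move_linear(f(G+.22*MZ),0.12)
st=telemetry.state(); print("lift",st["grip_width"],st["contact_force"],st["time"])
manip.move_pose(f(rk(.025,0,.30)),f(att(D,EX)))
st=telemetry.state(); print("at rack",st["tool_pos"],st["grip_width"],st["contact_force"],st["time"])
for n in("top","side"):
    im=get_image(n); pickle.dump(im,open(n+"2.pkl","wb")); save(im,n+"2.png")
im=get_image("wrist");pickle.dump(im,open("w2.pkl","wb"))
a,b=cv2.imread("pics/side2.png"),cv2.cvtColor(im["color"],cv2.COLOR_RGB2BGR)
t=cv2.imread("pics/top2.png")[170:370,260:460]
cv2.imwrite("pics/c2.png",np.hstack([cv2.resize(a[60:310,250:450],(400,500)),cv2.resize(t,(400,500))]))
E
```

```text
pre [-0.37470127  0.34361534 -0.07956216]
grip 0.0027666699020847995 [-6.35048126 -3.20163121  8.92725836] 6.2333
lift -0.003952483810497091 [0.17572926 1.14106793 0.28407494] 7.5417
at rack [ 0.50771515 -0.16964602  0.29932683] -0.003177881482574305 [ 0.65657883 -0.71238143 -0.28038573] 8.775
```

View pics/c2.png

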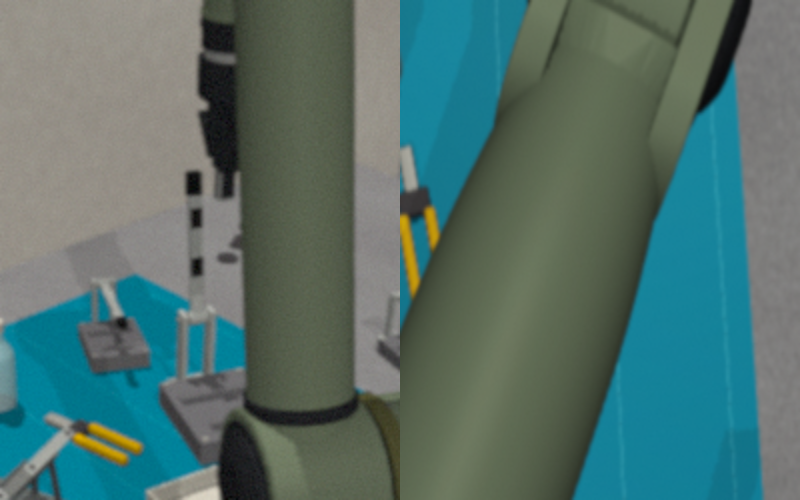

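The fingers shut empty (width ~0) with an ~11 N push along the module axis, so I missed. I'll look at the stand.

```bash
python3 - <<'E'
from h import *
import pickle
f=lambda a:[float(x) for x in a]
manip.move_pose(f(rk(-.12,.0,.40)),f(att(D,EX)))
claw.open_gripper()
manip.move_pose(f(W0+.24*MZ),f(att(-MZ,N)))
im=get_image("wrist");pickle.dump(im,open("w3.pkl","wb"));save(im,"w3.png")
t=get_image("top");pickle.dump(t,open("top3.pkl","wb"));save(t,"top3.png")
a=t["color"][235:360,90:250,::-1]; b=im["color"][:,100:560,::-1]
cv2.imwrite("pics/c3.png",np.hstack([cv2.resize(a,(400,312)),cv2.resize(b,(400,312))]))
for n,i in(("w",im),("t",t)):
    P=cloud(i); d=P-W0; s,y,nn=d@MZ,d@SY,d@N; k=(s>.06)&(s<.12)&(abs(y)<.06)&(abs(nn)<.03)
    print(n,k.sum(),"y",np.percentile(y[k],[1,99]),"s",np.percentile(s[k],[50,99]),"n",np.percentile(nn[k],[1,50,99]))
print(telemetry.state()["time"],telemetry.state()["tool_pos"],W0+.24*MZ)
E
```

```text
w 1506 y [-0.04266998  0.04590583] s [0.09523145 0.09705906] n [-0.01107323 -0.00366207  0.00319015]
t 618 y [-0.04481419  0.04512612] s [0.09034203 0.09863024] n [-0.0091733   0.00444826  0.00804511]
11.6333 [0.3859914  0.11500849 0.23877926] [0.38426283 0.11569581 0.23719894]
```

View pics/c3.png

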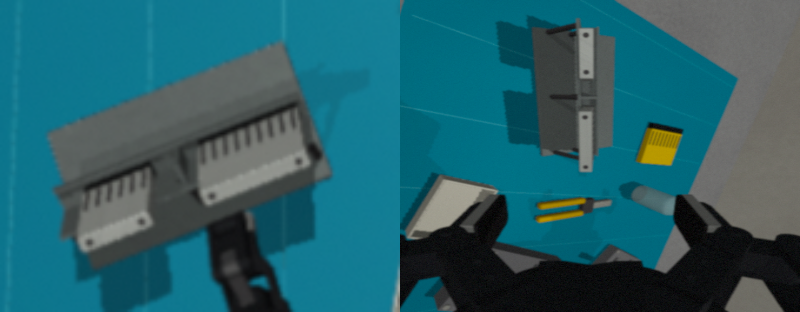

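```bash
python3 - <<'E'
from h import *
import pickle
t=pickle.load(open("top3.pkl","rb")); w=pickle.load(open("w3.pkl","rb"))
st=telemetry.state(); T=st["tool_pos"]; Rt=R.from_euler("xyz",st["eef_rot"]).as_matrix()
print("Rt vs want\n",np.round(Rt-np.c_[N,np.cross(-MZ,N),-MZ],3).tolist())
for n,i in(("top",t),("wrist",w)):
    pts=[T,T+.014*Rt[:,2],T+.14*Rt[:,2],W0+.1*MZ]; print(n,proj(i,pts).round(0).tolist())
E_=w["extrinsics"]; o=-E_[:3,:3].T@E_[:3,3]; print("cam in tool",Rt.T@(o-T),"cam look in tool",Rt.T@(-E_[2,:3]))
for n,i in(("top",t),("wrist",w)):
    P=(cloud(i)-T)@Rt; k=(abs(P[...,0])<.065)&(abs(P[...,1])<.06)&(abs(P[...,2])<.04)&(i["depth"]>0)
    q=P[k]; print(n,len(q)); 
    if len(q): print(np.percentile(q,[1,50,99],axis=0).round(4).tolist()); v,u=np.nonzero(k); print(u.min(),u.max(),v.min(),v.max())
im=w["depth"]; print("depth at fingers",im[330,190],im[330,440])
E
```

```text
Rt vs want
 [[-0.001, -0.001, 0.002], [-0.001, -0.0, -0.001], [0.001, 0.001, 0.001]]
top [[195.0, 338.0], [194.0, 334.0], [192.0, 305.0], [191.0, 306.0]]
wrist [[320.0, 290.0], [320.0, 279.0], [319.0, 223.0], [317.0, 221.0]]
cam in tool [-0.00066409 -0.07671598 -0.15691091] cam look in tool [0.00135705 0.29923729 0.95417776]
top 12
[[0.0457, 0.006, -0.0386], [0.0513, 0.0092, -0.0342], [0.0565, 0.0111, -0.0305]]
186 191 319 323
wrist 1337
[[-0.0553, -0.0118, -0.0399], [-0.0426, -0.0057, -0.0352], [0.0545, 0.0105, -0.0276]]
180 458 299 355
depth at fingers 0.11580435 0.117039755
```

Depth puts the open fingertips about 28 mm behind the TCP, not 1 mm ahead as documented. That agrees with closing on top of the module. I'll confirm with the fingers shut, as a free measurement.

```bash
python3 - <<'E'
from h import *
import pickle
claw.close(30)
out=[]
for n in("wrist","top","side"):
    i=get_image(n); st=telemetry.state(); T=st["tool_pos"]; Rt=R.from_euler("xyz",st["eef_rot"]).as_matrix()
    P=(cloud(i)-T)@Rt; k=(abs(P[...,0])<.03)&(abs(P[...,1])<.02)&(P[...,2]>-.06)&(P[...,2]<.05)&(i["depth"]>0)
    q=P[k]; print(n,len(q),np.percentile(q,[2,50,98,99.8],axis=0).round(4).tolist() if len(q) else "")
    v,u=np.nonzero(k); print("tip docs px",proj(i,[T+.014*Rt[:,2],T-.015*Rt[:,2]]).round().tolist(), "mask",(u.min(),u.max(),v.min(),v.max()) if len(u) else "")
    if n=="wrist": save(i,"w4.png",(200,180,440,480),2)
manip_st=telemetry.state(); print(manip_st["grip_width"],manip_st["time"])
claw.open_gripper()
E
```

```text
wrist 3620 [[-0.0182, -0.0133, -0.0597], [-0.0001, -0.0105, -0.0447], [0.018, 0.0081, -0.021], [0.0268, 0.0114, -0.0187]]
tip docs px [[319.0, 278.0], [319.0, 303.0]] mask (np.int64(232), np.int64(405), np.int64(286), np.int64(391))
top 39 [[-0.0097, 0.0063, -0.0577], [0.0079, 0.0105, -0.0333], [0.0152, 0.0129, -0.0181], [0.0159, 0.0131, -0.0167]]
tip docs px [[194.0, 335.0], [195.0, 343.0]] mask (np.int64(195), np.int64(205), np.int64(337), np.int64(358))
side 223 [[-0.0179, -0.0161, -0.0596], [0.0007, -0.011, -0.0412], [0.0181, 0.0018, -0.0169], [0.0266, 0.0074, -0.0156]]
tip docs px [[303.0, 251.0], [309.0, 244.0]] mask (np.int64(305), np.int64(328), np.int64(224), np.int64(247))
-0.0007367396070708449 12.55
```

View pics/w4.png

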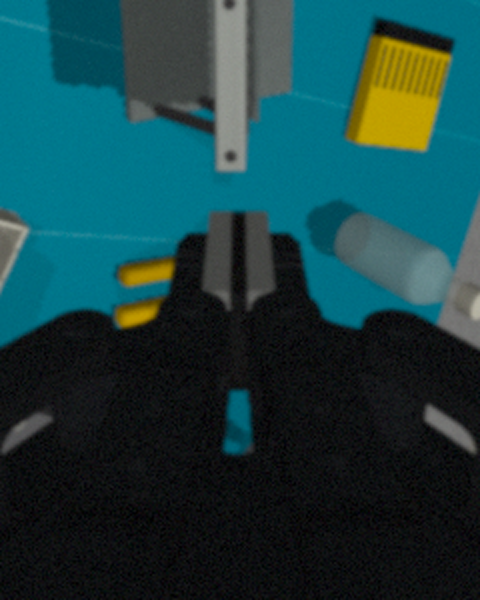

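All three cameras put the shut fingertips about 16 mm behind the reported TCP, so it reports ~30 mm too far. I'll compensate with tip = TCP − 16 mm and grasp again.

```bash
cat >> h.py <<'E'
TIP=.016   # true shut fingertips lie this far BEHIND the reported TCP
f=lambda a:[float(x) for x in a]
def st(tag):
    s=telemetry.state(); print(tag,"t%.2f"%s["time"],"w%.3f"%s["grip_width"],"F",s["contact_force"].round(1),"p",s["tool_pos"].round(4)); return s
E
python3 - <<'E'
from h import *
import pickle
G=W0-.0015*N+.0008*SY-.0015*MZ
manip.move_linear(f(G+(.069-TIP)*MZ),0.15); st("pre")
claw.close(70); s=st("grip")
if s["grip_width"]>.08:
    manip.move_linear(f(G+(.069-TIP+.02)*MZ),0.06); st("lift1")
    manip.move_linear(f(G+.20*MZ),0.15); st("lift")
    manip.move_pose(f(rk(.025,0,.24)),f(att(D,EX))); st("rack")
    for n in("top","side","wrist"):
        im=get_image(n); pickle.dump(im,open(n+"5.pkl","wb")); save(im,n+"5.png")
    a,b=cv2.imread("pics/side5.png"),cv2.imread("pics/wrist5.png")
    cv2.imwrite("pics/c5.png",np.hstack([cv2.resize(a[100:330,250:450],(400,460)),cv2.resize(b,(400,300)) if 0 else cv2.resize(b[:,60:580],(400,460))]))
E
```

```text
pre t14.74 w0.996 F [-0.4  0.6  0.7] p [0.4846 0.1525 0.0824]
grip t15.39 w0.155 F [-3.1 -1.2  5.5] p [0.4849 0.1525 0.0824]
lift1 t15.88 w0.153 F [-0.4 -0.5 -2. ] p [0.4736 0.1485 0.0983]
lift t16.88 w0.154 F [ 0.6 -0.1 -2.2] p [0.4051 0.1241 0.2017]
rack t18.07 w0.151 F [-0.   0.1 -2.9] p [ 0.5077 -0.1695  0.2391]
```

View pics/c5.png

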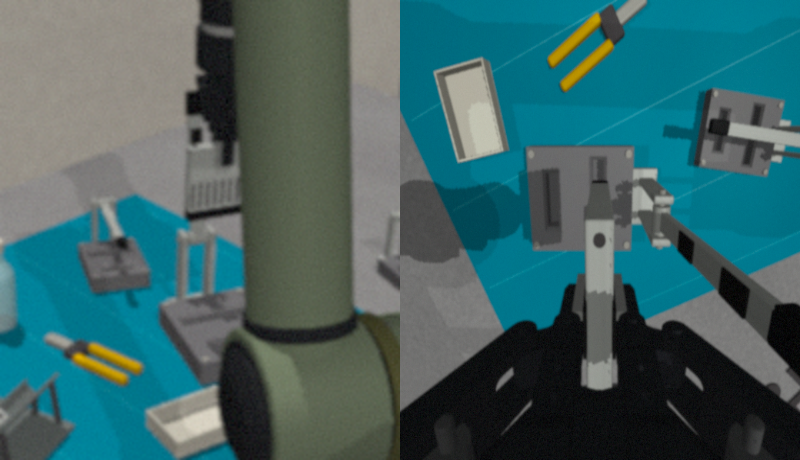

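The wide module is gripped (width 0.153 ≈ 13 mm) and hangs above the long slot. In the wrist crop the slots are at about (551,197) and (598,170). Next I'll refine the rack pose and held offset from the wrist depth.

```bash
python3 - <<'E'
from h import *
import pickle
i=pickle.load(open("wrist5.pkl","rb")); P=cloud(i); Z=P[...,2]; d=P-rk(0,0,0); X=d@EX; Y=d@EY
k=(abs(Z-.034)<.006)&(abs(X)<.09)&(abs(Y)<.075)&(i["depth"]>0)
print("block z",np.median(Z[k]))
for nm,A,B,bins in(("x near edge",X,Y,np.arange(-10,56,4)/1000),("y far edge",Y,X,np.arange(-66,66,4)/1000)):
    e=[(b,np.percentile(A[k&(abs(B-b)<.002)],1 if nm[0]=="x" else 99)) for b in bins if (k&(abs(B-b)<.002)).sum()>15]
    e=np.array(e); p=np.polyfit(e[:,0],e[:,1],1); print(nm,"slope",p[0],"at0",p[1],"resid",np.std(e[:,1]-np.polyval(p,e[:,0])))
for n,x0,l in(("long",.025,.06),("short",-.042,.045)):
    s=(abs(X-x0)<.014)&(abs(Y)<l)&(Z<.022)&(Z>-.01)&(i["depth"]>0)
    print(n,s.sum(),"x",np.percentile(X[s],[1,99]),"y",np.percentile(Y[s],[1,99]),"zmed",np.median(Z[s]))
T=telemetry.state(); T0=T["tool_pos"]; Rt=R.from_euler("xyz",T["eef_rot"]).as_matrix()
q=(P-T0)@Rt; m=(abs(q[...,0])<.012)&(abs(q[...,1])<.08)&(q[...,2]>-.06)&(q[...,2]<.1)&(i["depth"]>0)
Q=q[m]; print("module pts",len(Q),"x",np.percentile(Q[:,0],[1,50,99]),"y",np.percentile(Q[:,1],[.5,1,50,99,99.5]),"z",np.percentile(Q[:,2],[1,50,99]))
top=(abs(Q[:,2]-np.percentile(Q[:,2],10))<.01); print("top face z vs y slope",np.polyfit(Q[top][:,1],Q[top][:,2],1),np.ptp(Q[top][:,1]))
# far end: points near +-y end
for z in np.arange(-.055,.08,.01):
    b=abs(Q[:,2]-z)<.005
    if b.sum()>8: print("z%.3f"%z,b.sum(),"y",np.percentile(Q[b][:,1],[1,99]).round(4))
print("tool",(T0-rk(0,0,0))@EX,(T0-rk(0,0,0))@EY)
s=pickle.load(open("side5.pkl","rb")); q=(cloud(s)-T0)@Rt; m=(abs(q[...,0])<.015)&(abs(q[...,1])<.07)&(q[...,2]>-.05)&(q[...,2]<.09)&(s["depth"]>0)
Q=q[m]; print("side",len(Q),np.percentile(Q,[.5,50,99.5],axis=0).round(4).tolist()); fc=Q[(abs(Q[:,0]-np.median(Q[:,0]))<.004)]
for z in np.arange(-.03,.08,.01):
    b=abs(Q[:,2]-z)<.005
    if b.sum()>8: print("z%.3f"%z,b.sum(),"y",np.percentile(Q[b][:,1],[1,99]).round(4),"x",np.median(Q[b][:,0]).round(4))
E
```

```text
block z 0.033010965831219985
x near edge slope 0.007848848737553087 at0 -0.07572151472663381 resid 0.00034661608782309797
y far edge slope 0.01156643969909373 at0 0.06106499338135344 resid 0.0004481065915887271
long 311 x [0.01430451 0.03034267] y [0.02048286 0.04500124] zmed 0.006158118948655866
short 716 x [-0.05330335 -0.04032518] y [-0.03292459  0.02874127] zmed 0.00634698437764869
module pts 9371 x [-1.13304023e-02  2.09645029e-06  1.12898247e-02] y [-0.04553996 -0.04550392 -0.01145167  0.03190713  0.03261796] z [-0.05914153 -0.04312467  0.03617905]
top face z vs y slope [-0.01398348 -0.04484813] 0.08013334578785927
z-0.055 1037 y [-0.0127  0.0104]
z-0.045 6714 y [-0.0451  0.0324]
z-0.035 496 y [-0.0455 -0.0106]
z-0.025 387 y [-0.0455 -0.0106]
z-0.015 192 y [-0.0455 -0.0109]
z-0.005 128 y [-0.0456 -0.0446]
z0.005 110 y [-0.0456 -0.0446]
z0.015 90 y [-0.0456 -0.0447]
z0.025 82 y [-0.0457 -0.0451]
z0.035 62 y [-0.0456 -0.0446]
z0.045 55 y [-0.0458 -0.045 ]
z0.055 18 y [-0.0457 -0.0449]
tool 0.02417435685274288 0.0010533823568751575
side 952 [[-0.0145, -0.0488, -0.0485], [-0.0068, -0.019, 0.0076], [0.0079, 0.0224, 0.0573]]
z-0.030 74 y [-0.0483  0.0151] x -0.008
z-0.020 73 y [-0.0481  0.0168] x -0.0072
z-0.010 90 y [-0.048   0.0177] x -0.0072
z0.000 103 y [-0.0481  0.0177] x -0.0068
z0.010 93 y [-0.0489  0.0183] x -0.0069
z0.020 95 y [-0.0492  0.0207] x -0.0066
z0.030 95 y [-0.047   0.0223] x -0.0065
z0.040 100 y [-0.0485  0.0218] x -0.0069
z0.050 97 y [-0.0475  0.0254] x -0.0064
z0.060 15 y [-0.0469  0.0234] x -0.0037
```

```bash
python3 - <<'E'
from h import *
import pickle
i=pickle.load(open("wrist5.pkl","rb")); P=cloud(i)
T=telemetry.state(); T0=T["tool_pos"]; Rt=R.from_euler("xyz",T["eef_rot"]).as_matrix()
q=(P-T0)@Rt; m=(abs(q[...,0])<.03)&(abs(q[...,1]+.0452)<.003)&(q[...,2]>-.05)&(q[...,2]<.06)&(i["depth"]>0)
Q=q[m]
for z in np.arange(-.045,.06,.02):
    b=abs(Q[:,2]-z)<.01; print("z%.3f"%z,b.sum(),"x",np.percentile(Q[b][:,0],[1,50,99]).round(4))
m=(abs(q[...,0])<.03)&(q[...,1]<-.02)&(abs(q[...,2]+.0445)<.004)&(i["depth"]>0);print("topface x",np.percentile(q[m][:,0],[1,50,99]))
# slot in tool frame, rows
d=P-rk(0,0,0); X=d@EX; Y=d@EY; Z=P[...,2]
for z0,z1 in((.0,.012),(.012,.024)):
    s=(abs(X-.025)<.02)&(abs(Y)<.06)&(Z<z1)&(Z>z0)&(i["depth"]>0); print(z0,s.sum(),np.percentile(q[s][:,0],[2,50,98]).round(4),np.percentile(q[s][:,1],[1,99]).round(4))
k=(abs(Z-.033)<.003)&(X>0)&(X<.05)&(abs(Y-.035)<.008)&(i["depth"]>0); x=np.sort(q[k][:,0]); g=np.argmax(np.diff(x)); print("gap in block top, tool x",x[g],x[g+1])
E
```

```text
z-0.045 517 x [-0.0066  0.      0.0068]
z-0.025 380 x [-0.0064 -0.      0.0069]
z-0.005 257 x [-0.0064  0.0004  0.007 ]
z0.015 184 x [-0.0063  0.0004  0.007 ]
z0.035 133 x [-0.0063  0.0005  0.007 ]
z0.055 44 x [-0.0058  0.0005  0.0067]
topface x [-6.66721758e-03  5.35879802e-06  6.96577685e-03]
0.0 307 [-0.0099 -0.0028  0.0054] [-0.0438 -0.0194]
0.012 10 [0.0062 0.0063 0.0063] [-0.0449 -0.0311]
gap in block top, tool x -0.010245945028409555 0.007215121334111655
```

The wrist view puts the slot centre about 2 mm toward −x and ~1.5 mm toward −y of the module. I'll correct that and lower with force checks.

```bash
cat >> h.py <<'E'
def lower(x,y,z,floor,o,step=.005,fz=14,flat=7):
    """lower at rack (x,y), nudging off lateral load, until the floor pushes back"""
    F0=telemetry.state()["contact_force"]
    while z>floor:
        z=max(z-step,floor); manip.move_linear(f(rk(x,y,z)),.05,o)
        F=telemetry.state()["contact_force"]-F0; fx,fy=F@EX,F@EY
        print("z%.4f act%.4f xy(%.4f,%.4f) Fx%.1f Fy%.1f Fz%.1f"%(z,telemetry.state()["tool_pos"][2],x,y,fx,fy,F[2]))
        if F[2]>fz: break
        if abs(fx)>flat: x+=np.clip(fx*5e-5,-.001,.001)
        if abs(fy)>flat: y+=np.clip(fy*5e-5,-.001,.001)
    return x,y,z
E
python3 - <<'E'
from h import *
o=f(att(D,EX))
manip.move_linear(f(rk(.023,-.002,.105)),.12,o); s=st("above")
d=s["tool_pos"]-rk(0,0,0); print(d@EX,d@EY)
x,y,z=lower(.023,-.002,.105,.0635,o,step=.006,fz=12)
lower(x,y,z,.059,o,step=.0015,fz=10); st("down")
E
```

```text
above t19.50 w0.156 F [-0.1 -0.3 -1.6] p [ 0.5061 -0.1719  0.1057]
0.023677089848052238 -0.00202001273856206
z0.0990 act0.0989 xy(0.0230,-0.0020) Fx0.5 Fy0.7 Fz-1.7
z0.0930 act0.0926 xy(0.0230,-0.0020) Fx-0.3 Fy-0.3 Fz-0.7
z0.0870 act0.0866 xy(0.0230,-0.0020) Fx0.7 Fy0.4 Fz-0.0
z0.0810 act0.0808 xy(0.0230,-0.0020) Fx0.4 Fy-0.1 Fz-1.0
z0.0750 act0.0747 xy(0.0230,-0.0020) Fx-0.3 Fy0.2 Fz-1.2
z0.0690 act0.0686 xy(0.0230,-0.0020) Fx-1.6 Fy-0.2 Fz-0.9
z0.0635 act0.0632 xy(0.0230,-0.0020) Fx0.1 Fy-0.1 Fz-0.4
z0.0620 act0.0627 xy(0.0230,-0.0020) Fx-3.1 Fy1.9 Fz7.0
z0.0605 act0.0627 xy(0.0230,-0.0020) Fx-6.6 Fy1.4 Fz19.4
down t21.86 w0.148 F [-5.7  3.4 17.4] p [ 0.5059 -0.1716  0.0627]
```

The wide module is on the floor, with floor reaction and almost no side load. Now I'll release and fetch the narrow one with the width grip.

```bash
python3 - <<'E'
from h import *
import pickle
o=f(att(D,EX))
manip.move_linear(f(rk(.023,-.002,.0622)),.05,o)
claw.open_gripper(); st("open")
manip.move_linear(f(rk(.023,-.002,.20)),.15,o); st("up")
manip.move_pose([.36,.05,.36],f(att(D,SY)))
G=N0-.0013*N+.0003*SY-.0015*MZ
manip.move_pose(f(G+.16*MZ),f(att(-MZ,SY)))
t=get_image("top"); P=cloud(t); d=P-rk(0,0,0); X,Y,Z=d@EX,d@EY,P[...,2]
k=(abs(X-.025)<.02)&(abs(Y)<.06)&(Z>.09)&(Z<.13); print("wide in rack: z",np.percentile(Z[k],[5,50,95]),"x",np.percentile(X[k],[1,99]),"y",np.percentile(Y[k],[1,99]))
manip.move_linear(f(G+(.069-TIP)*MZ),0.12); st("pre")
claw.close(60); s=st("grip")
if s["grip_width"]>.5:
    manip.move_linear(f(G+(.069-TIP+.02)*MZ),0.06); st("lift1")
    manip.move_linear(f(G+.20*MZ),0.15); st("lift")
    manip.move_pose(f(rk(-.042,0,.24)),f(att(D,EY))); st("rack")
    for n in("top","side","wrist"):
        im=get_image(n); pickle.dump(im,open(n+"6.pkl","wb")); save(im,n+"6.png")
    a,b=cv2.imread("pics/side6.png"),cv2.imread("pics/wrist6.png")
    cv2.imwrite("pics/c6.png",np.hstack([cv2.resize(a[100:330,250:450],(400,460)),cv2.resize(b[:,60:580],(400,460))]))
E
```

```text
open t22.80 w1.000 F [-5.   1.6  0.9] p [ 0.503  -0.1705  0.0614]
up t23.87 w1.001 F [0.  0.1 0.7] p [ 0.5051 -0.1714  0.1992]
wide in rack: z [0.09623743 0.10615679 0.11061192] x [0.01801263 0.03263352] y [-0.04491812  0.04298645]
pre t27.83 w0.999 F [-0.3  0.2  0.5] p [0.4449 0.2627 0.0813]
grip t28.19 w0.686 F [-4.9 -0.1  6.7] p [0.4448 0.263  0.082 ]
lift1 t28.68 w0.686 F [ 0.8 -0.4 -0.8] p [0.4343 0.259  0.0979]
lift t29.68 w0.691 F [ 0.   1.1 -1.7] p [0.3652 0.2341 0.2006]
rack t31.12 w0.692 F [-0.  -0.  -1.2] p [ 0.4458 -0.1443  0.2395]
```

View pics/c6.png

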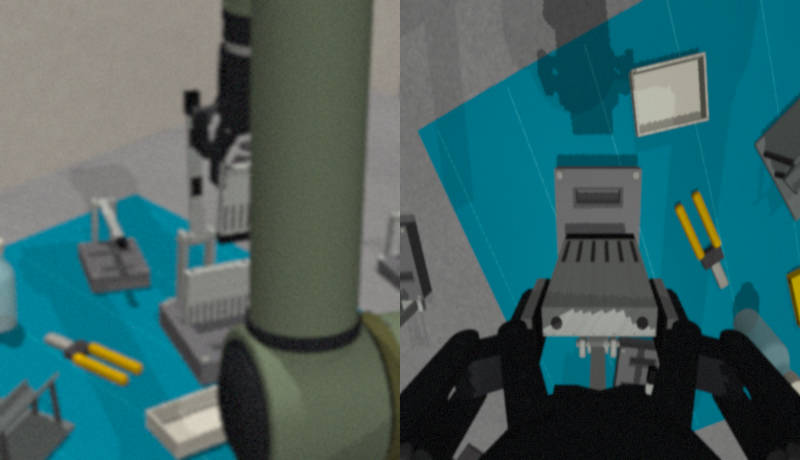

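The narrow module is gripped across its width (0.69 ≈ 59 mm) and the short slot shows in the wrist crop at (598,197). The wide stands seated, with its top at 106 mm. I'll measure the held offset and tilt against the slot.

```bash
python3 - <<'E'
from h import *
import pickle
i=pickle.load(open("wrist6.pkl","rb")); P=cloud(i); ok=i["depth"]>0
T=telemetry.state(); T0=T["tool_pos"]; Rt=R.from_euler("xyz",T["eef_rot"]).as_matrix()
q=(P-T0)@Rt
m=ok&(abs(q[...,0])<.028)&(abs(q[...,1]+.007)<.012)&(q[...,2]>-.035)&(q[...,2]<.05); Q=q[m]
for _ in range(6):
    A=np.c_[Q[:,0],Q[:,2],np.ones(len(Q))]; c=np.linalg.lstsq(A,Q[:,1],rcond=None)[0]; r=Q[:,1]-A@c; Q=Q[abs(r)<max(.0012,1.5*r.std())]
print("face y = %.4f x + %.4f z + %.4f"%tuple(c),len(Q))
m=ok&(abs(q[...,0])<.04)&(abs(q[...,1])<.02)&(q[...,2]>-.06)&(q[...,2]<.07); Q=q[m]
for z in np.arange(-.055,.07,.01):
    b=abs(Q[:,2]-z)<.005
    if b.sum()>8: print("z%.3f"%z,b.sum(),"x",np.percentile(Q[b][:,0],[1,99]).round(4),"y",np.percentile(Q[b][:,1],[1,10,50,99]).round(4))
d=P-rk(0,0,0); X,Y,Z=d@EX,d@EY,P[...,2]
print("block z",np.median(Z[ok&(abs(X+.06)<.01)&(abs(Y)<.05)]))
s=ok&(abs(X+.042)<.016)&(abs(Y)<.045)&(Z<.022)&(Z>-.01); print("slot floor",s.sum(),"toolx",np.percentile(q[s][:,0],[1,99]),"tooly",np.percentile(q[s][:,1],[1,99]),"X",np.percentile(X[s],[1,99]),"Y",np.percentile(Y[s],[1,99]))
k=ok&(abs(Z-.033)<.004)&(abs(X)<.09)&(abs(Y)<.07)
print("block Y edges",np.percentile(Y[k&(abs(X+.06)<.008)],[1,99]),"X near",np.percentile(X[k&(abs(Y)<.04)],[.5,1]))
print("tool",(T0-rk(0,0,0))@EX,(T0-rk(0,0,0))@EY)
E
```

```text
face y = -0.0034 x + -0.0033 z + -0.0079 7128
z-0.055 1516 x [-0.0379  0.0377] y [-0.0119 -0.011  -0.0073  0.0099]
z-0.045 6220 x [-0.0382  0.0366] y [-0.0111 -0.0082 -0.003   0.0093]
z-0.035 2297 x [-0.0392  0.0393] y [-0.0112 -0.0107 -0.0078 -0.0063]
z-0.025 1726 x [-0.0386  0.0386] y [-0.0112 -0.0105 -0.0079 -0.0067]
z-0.015 1178 x [-0.029  0.029] y [-0.0085 -0.0082 -0.0078 -0.0072]
z-0.005 975 x [-0.0289  0.0291] y [-0.0084 -0.0082 -0.0078 -0.0071]
z0.005 853 x [-0.0288  0.0292] y [-0.0087 -0.0084 -0.0079 -0.0073]
z0.015 706 x [-0.0287  0.0292] y [-0.0086 -0.0084 -0.008  -0.0073]
z0.025 606 x [-0.0286  0.0292] y [-0.0086 -0.0084 -0.008  -0.0074]
z0.035 511 x [-0.0287  0.0295] y [-0.0086 -0.0083 -0.0079 -0.0075]
z0.045 453 x [-0.028   0.0288] y [-0.0084 -0.0082 -0.0079 -0.0073]
z0.055 178 x [-0.0281  0.0293] y [-0.0083 -0.0081 -0.0079 -0.0074]
block z 0.33201074469902536
slot floor 726 toolx [-0.03454886  0.02987464] tooly [-0.0058877   0.00643808] X [-0.04836589 -0.03605573] Y [-0.03339814  0.03101911]
block Y edges [-0.06207483  0.05974696] X near [-0.07729599 -0.07719292]
tool -0.04254552594885449 0.0011080796977021102
```

```bash
python3 - <<'E'
from h import *
o=f(att(D,EY)); x,y=-.0433,-.0017
manip.move_linear(f(rk(x,y,.105)),.12,o); s=st("above")
d=s["tool_pos"]-rk(0,0,0); print(d@EX,d@EY)
x,y,z=lower(x,y,.105,.0655,o,step=.008,fz=12)
x,y,z=lower(x,y,z,.055,o,step=.0015,fz=10); s=st("down")
P=None
if s["tool_pos"][2]<.066:
    manip.move_linear(f(rk(x,y,z+.0012)),.05,o)
    claw.open_gripper(); st("open")
    manip.move_linear(f(rk(x,y,.16)),.12,o)
    manip.move_linear(f(rk(x-.06,y,.30)),.2,o); st("up")
E
```

```text
above t32.54 w0.692 F [ 0.1 -0.5 -2.3] p [ 0.4447 -0.1467  0.1056]
-0.04267492018441182 -0.0017385114442202288
z0.0970 act0.0968 xy(-0.0433,-0.0017) Fx0.2 Fy-0.1 Fz1.2
z0.0890 act0.0885 xy(-0.0433,-0.0017) Fx-0.6 Fy0.9 Fz1.0
z0.0810 act0.0806 xy(-0.0433,-0.0017) Fx-1.7 Fy0.5 Fz0.7
z0.0730 act0.0726 xy(-0.0433,-0.0017) Fx-0.6 Fy1.2 Fz1.0
z0.0655 act0.0651 xy(-0.0433,-0.0017) Fx-0.3 Fy0.1 Fz1.0
z0.0640 act0.0640 xy(-0.0433,-0.0017) Fx0.4 Fy0.5 Fz-0.1
z0.0625 act0.0626 xy(-0.0433,-0.0017) Fx0.9 Fy0.7 Fz-0.0
z0.0610 act0.0624 xy(-0.0433,-0.0017) Fx-3.4 Fy2.1 Fz15.5
down t34.83 w0.692 F [-2.6  2.9 14.2] p [ 0.4448 -0.1467  0.0624]
open t35.46 w1.000 F [0.1 0.2 0.3] p [ 0.444  -0.1464  0.062 ]
up t37.33 w1.001 F [0.  0.2 0.3] p [ 0.3883 -0.1238  0.299 ]
```

Both modules are on the floor. I'll step aside for a top-view check and to re-measure the bar before touching the keeper.

```bash
python3 - <<'E'
from h import *
import pickle
claw.close(40)
manip.move_pose(f(rk(-.02,.26,.34)),f(att(D,EY))); st("aside")
t=get_image("top"); pickle.dump(t,open("top7.pkl","wb")); P=cloud(t); d=P-rk(0,0,0); X,Y,Z=d@EX,d@EY,P[...,2]
for n,x0,w in(("wide",.025,.06),("narrow",-.043,.045)):
    k=(abs(X-x0)<.02)&(abs(Y)<w)&(Z>.09)&(Z<.13); kk=k&(Z>.102)
    print(n,"z",np.percentile(Z[kk],[5,50,95]).round(4),"slope z/y",np.polyfit(Y[kk],Z[kk],1)[0].round(4),"x",np.percentile(X[k],[1,99]).round(4),"y",np.percentile(Y[k],[1,99]).round(4))
k=(abs(Y)<.015)&(X>.07)&(X<.2)&(Z>.14)&(Z<.35); A=np.c_[X[k],Z[k]]; print(len(A))
for z in np.arange(.14,.33,.02):
    b=abs(A[:,1]-z)<.01; 
    if b.sum(): print("%.2f"%z,b.sum(),np.median(A[b,0]).round(4),np.percentile(A[b,0],98).round(4))
s=get_image("side"); q=cloud(s)-rk(0,0,0); x,y,z=q@EX,q@EY,q[...,2]
k=(abs(y)<.02)&(x>.05)&(x<.2)&(z>.13)&(z<.35)&(s["depth"]>0)
for z0 in np.arange(.14,.33,.02):
    b=k&(abs(z-z0)<.01)
    if b.sum(): print("side %.2f"%z0,b.sum(),np.percentile(x[b],[5,50,95]).round(4))
c=np.hstack([cv2.resize(t["color"][180:360,290:400,::-1],(367,600)),cv2.resize(s["color"][130:310,300:420,::-1],(400,600))]); cv2.imwrite("pics/c7.png",c)
E
```

```text
aside t39.17 w-0.001 F [-0.3 -0.6  0.3] p [0.5635 0.0865 0.3399]
wide z [0.1031 0.107  0.1111] slope z/y -0.0026 x [0.0181 0.0329] y [-0.0449  0.0429]
narrow z [0.1036 0.1071 0.1116] slope z/y -0.0036 x [-0.049  -0.0349] y [-0.0296  0.0286]
478
0.14 23 0.0984 0.1005
0.16 36 0.1012 0.1029
0.18 31 0.1029 0.1051
0.20 51 0.1069 0.1096
0.22 44 0.1111 0.1137
0.24 36 0.113 0.1153
0.26 58 0.116 0.1199
0.28 54 0.1206 0.1239
0.30 92 0.1249 0.1389
0.32 53 0.1311 0.1388
side 0.14 49 [0.0904 0.0961 0.102 ]
side 0.16 52 [0.0948 0.0988 0.1046]
side 0.18 48 [0.0962 0.1007 0.1071]
side 0.20 55 [0.0986 0.105  0.1125]
side 0.22 59 [0.1038 0.1101 0.1135]
side 0.24 49 [0.1078 0.1123 0.1168]
side 0.26 56 [0.1088 0.1144 0.1203]
side 0.28 63 [0.1137 0.1191 0.1293]
side 0.30 72 [0.1168 0.1226 0.134 ]
side 0.32 4 [0.1201 0.1222 0.1265]
```

View pics/c7.png

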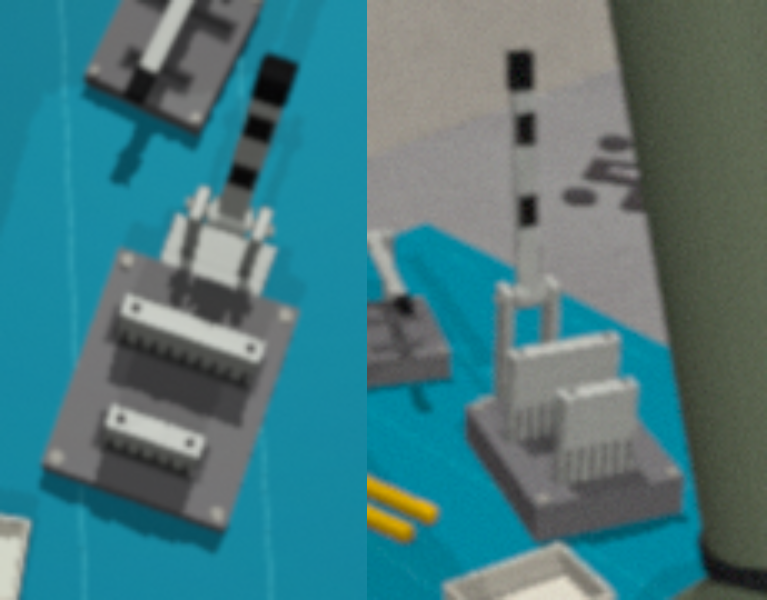

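Both module tops are level at 107 mm in their slots, and the bar is upright at about 1.74 rad with the hinge near x=93 mm. I'll swing it down from behind along its arc, watching force.

```bash
python3 - <<'E'
from h import *
o=f(att(D,EY)); xh,zh,r,Y0=.093,.114,.180,-.001
manip.move_linear(f(rk(.185,.12,.32)),.3,o)
manip.move_linear(f(rk(.178,Y0,.272)),.2,o); s=st("behind"); F0=s["contact_force"]
for a in np.r_[np.arange(100,5,-8),4,0]:
    th=np.deg2rad(a); h=.008+.011*np.sin(th)
    x=xh-r*np.cos(th)+h*np.sin(th); z=zh+r*np.sin(th)+h*np.cos(th)
    manip.move_linear(f(rk(x,Y0,z-TIP)),.15,o)
    s=telemetry.state(); F=s["contact_force"]-F0; d=s["tool_pos"]-rk(0,0,0)
    print("a%.0f t%.1f Fx%.1f Fy%.1f Fz%.1f tip x%.3f z%.4f (cmd %.3f %.4f)"%(a,s["time"],F@EX,F@EY,F[2],d@EX,d[2]+TIP,x,z))
    if np.linalg.norm(F)>45: print("stop"); break
E
```

```text
behind t41.06 w0.000 F [ 0.  -0.3 -0. ] p [ 0.6501 -0.2277  0.273 ]
a100 t41.4 Fx0.3 Fy1.4 Fz-0.4 tip x0.143 z0.2891 (cmd 0.143 0.2880)
a92 t41.8 Fx-0.9 Fy0.0 Fz-0.3 tip x0.119 z0.2937 (cmd 0.118 0.2932)
a84 t42.1 Fx-0.8 Fy-0.5 Fz-0.2 tip x0.094 z0.2951 (cmd 0.093 0.2950)
a76 t42.4 Fx0.2 Fy0.8 Fz0.8 tip x0.068 z0.2933 (cmd 0.068 0.2932)
a68 t42.7 Fx-0.5 Fy0.6 Fz-0.1 tip x0.043 z0.2879 (cmd 0.042 0.2877)
a60 t43.0 Fx0.8 Fy-0.4 Fz0.3 tip x0.019 z0.2789 (cmd 0.018 0.2786)
a52 t43.4 Fx0.9 Fy-0.3 Fz-0.2 tip x-0.004 z0.2665 (cmd -0.005 0.2661)
a44 t43.7 Fx-0.1 Fy0.1 Fz1.1 tip x-0.025 z0.2507 (cmd -0.026 0.2503)
a36 t44.0 Fx-0.2 Fy0.4 Fz1.0 tip x-0.043 z0.2320 (cmd -0.044 0.2315)
a28 t44.3 Fx0.2 Fy1.1 Fz0.2 tip x-0.059 z0.2107 (cmd -0.060 0.2101)
a20 t44.7 Fx-0.8 Fy0.3 Fz-0.1 tip x-0.072 z0.1872 (cmd -0.072 0.1866)
a12 t45.0 Fx0.2 Fy-0.2 Fz0.5 tip x-0.080 z0.1621 (cmd -0.081 0.1615)
a4 t45.3 Fx-0.5 Fy0.3 Fz0.7 tip x-0.086 z0.1359 (cmd -0.086 0.1353)
a0 t45.6 Fx-3.3 Fy0.6 Fz23.9 tip x-0.083 z0.1261 (cmd -0.087 0.1220)
```

```bash
python3 - <<'E'
from h import *
o=f(att(D,EY))
manip.move_linear(f(rk(-.087,-.001,.20)),.15,o)
manip.move_pose(f(rk(-.16,.22,.32)),o); st("aside")
t=get_image("top"); s=get_image("side")
for n,i in(("top",t),("side",s)):
    q=cloud(i)-rk(0,0,0); x,y,z=q@EX,q@EY,q[...,2]
    k=(abs(y)<.008)&(x>-.11)&(x<.07)&(z>.09)&(z<.2)&(i["depth"]>0)
    for x0 in np.arange(-.1,.08,.02):
        b=k&(abs(x-x0)<.01)
        if b.sum()>3: print(n,"%.2f"%x0,b.sum(),np.percentile(z[b],[10,50,90]).round(4))
    b=(abs(y)<.02)&(x>-.07)&(x<-.055)&(z>.1)&(z<.13)&(i["depth"]>0); A=None
c=np.hstack([cv2.resize(t["color"][180:360,290:400,::-1],(367,600)),cv2.resize(s["color"][200:310,320:420,::-1],(430,600))]); cv2.imwrite("pics/c8.png",c)
E
```

```text
aside t47.37 w-0.000 F [-0.2 -0.4  0.1] p [0.4188 0.1023 0.319 ]
top -0.10 58 [0.1213 0.125  0.1283]
top -0.08 78 [0.1219 0.1251 0.1286]
top -0.06 81 [0.1149 0.1177 0.1202]
top -0.04 77 [0.1138 0.1178 0.1208]
top -0.02 81 [0.1146 0.1174 0.1203]
top 0.00 77 [0.1144 0.1178 0.121 ]
top 0.02 75 [0.1146 0.1183 0.1206]
top 0.04 78 [0.1146 0.1186 0.1208]
top 0.06 76 [0.115  0.1179 0.1216]
side -0.10 48 [0.1117 0.1218 0.126 ]
side -0.08 22 [0.121  0.124  0.1259]
side -0.06 21 [0.0957 0.1163 0.1179]
side -0.04 31 [0.0965 0.1169 0.1195]
side -0.02 21 [0.1152 0.1167 0.1195]
side 0.00 21 [0.1147 0.1164 0.1182]
side 0.02 34 [0.0919 0.1156 0.1184]
side 0.04 20 [0.1163 0.1168 0.1184]
side 0.06 22 [0.1152 0.1165 0.1188]
```

View pics/c8.png

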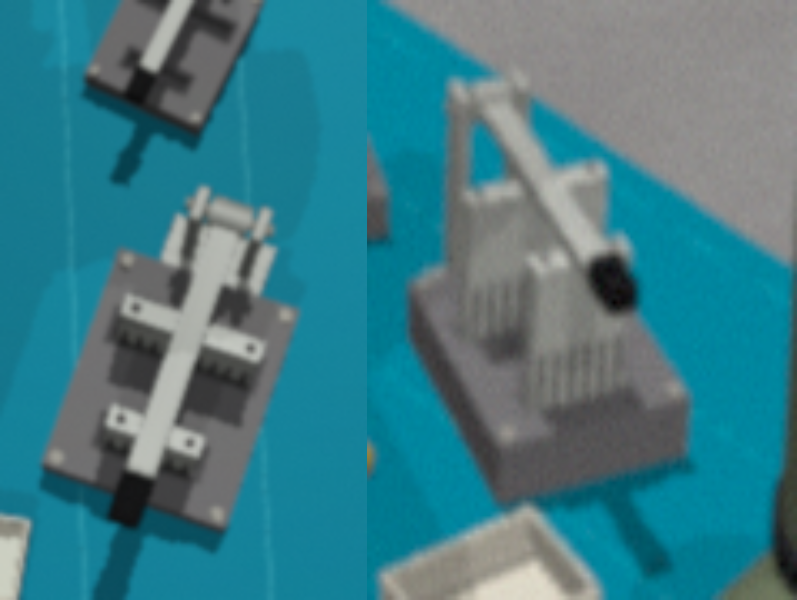

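The bar is level: its top is at 118 mm along its whole length, which is the closed height (114 + 4 mm), and it lies over both modules. Handing in.

```bash
python3 -c "
from h import *
st('end'); ticket.hand_in()"
```

```text
end t47.47 w-0.001 F [-0.6 -0.2  0.4] p [0.4189 0.1018 0.319 ]
the job is handed in; nothing more can be done
```

Both modules stand in the rack, wide in the long slot and narrow in the short one, with the keeper bar swung down over them. I handed the job in at 47.5 s with the arm clear of everything.

**Modules:** I lowered each one in until the slot floor pushed back with 15–20 N. In the top view just before closing the keeper, both tops read 107 mm and level, which is the fully seated height.

**Keeper:** I pushed it down from behind until it stopped at about 24 N, then let go. Afterwards the top view read the bar level along its length at 118 mm, the closed height; the side camera read it level too, 1–2 mm lower.

**What failed or disagreed:**
- **First grasp:** it closed empty and pressed on the wide module's top with about 11 N. All three cameras showed the shut fingertips about 16 mm behind the reported TCP, when they should be 14 mm ahead of it. I corrected for that and the second grasp held. The module had not shifted noticeably.
- **Camera offsets:** the top and wrist cameras differed by 2–3 mm, so I lined each module up with its slot from the wrist view.
- **Release of the wide module:** opening the fingers gave a side force of about 5 N and moved the tool 3 mm, probably because a finger brushed the post. The module stayed seated.
- **Grip height:** the bar's end grip read about 3 mm higher than I expected at the closed position, though the bar itself was level.
- **Not measured:** I did not re-measure the pliers, bottle or tray at the end. I only saw them in passing in the pictures, and the arm never went near them.

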